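# Hold the torch cap at its test position

## Task

Fit the loose black bayonet cap into the open tail of the orange torch that stands head down in the green egg-shaped holder: let its two lugs down through the two slots, press it down against the spring until its disc rests on the rim, and turn it clockwise (seen from above) half-way to the lock, so that the cap's white line points at the red marks, but not on into the lock at the black marks. That is the battery test position, and the spring lifts the cap off the contact as soon as it is let go, so finish while still gripping the cap and holding it pressed down there. Leave the other things on the worktop where they are.

Things in the scene. Friction and masses are not known exactly. Their poses are not given: they have to be found in the camera images.
- cap_grip (a point): Loose black bayonet cap, 60 g, standing on its foot. Point in its upright grip fin, on the axis, 10 below the fin's top, 24 above the disc's top face, 46 above the foot. z up; x along the fin. Fin: 46 long (x), 14 thick (y, the width to grip), 34 high, white line along its top. Under it a disc 54 in diameter, 6 thick. Same after a half turn.
- cap_foot (a point): Centre of the underside of the same cap: the foot of its plug, 30 in diameter, which reaches 16 below the disc. At the foot two aluminium lugs stick out along +x and -x, under the fin's ends: 41 from tip to tip, 8 wide, 6 high. Axes as cap_grip.
- torch_mouth (a point): Centre of the torch's mouth, level with its rim, 165 above the worktop. Orange barrel 60 in diameter, upright in a green holder; it cannot move. z up; x runs through the two opposite slots (white marks on the grey collar, 74 in diameter, 7 below the rim). Mouth 34 in diameter; slots about 13 wide, 46 across from end to end. With the disc on the rim, cap_grip lies 30 above this point.
- half_mark (a point): Same point as torch_mouth, x axis along the red marks, 45 deg clockwise (from above) from the slots: at the test position the cap's x lies along it, either way round. The lugs turn under an inner flange 6 thick; they cannot turn anticlockwise from the slots.
- lock_mark (a point): Same point as torch_mouth, x axis along the black marks, 90 deg clockwise (from above) from the slots, where the lugs stop, locked. The click comes at about 86 deg.
- contact (a joint): Travel (m, down positive) of the brass spring contact in the mouth; 0 at rest, its top 8 mm below the rim. The plug meets it with the disc 8 mm above the rim; it pushes up with 2 N there and 10 N with the disc on the rim (travel 0.008). Let go under the flange, the cap rises 4 mm (travel 0.004).
- bowl: Glass bowl of coin cells, 136 in diameter, 45 high, origin under its centre. Leave alone.
- bulb: White spiral energy-saving bulb standing in a ceramic lampholder, 72 in diameter, 135 high, origin under its centre. Leave alone.
- canister: Small aluminium canister, 54 in diameter, 75 high, origin under its centre. Leave alone.
- mug: Blue mug, 80 in diameter, 90 high, handle at its +y, origin under its centre. Leave alone.
- screwdriver: Red-handled screwdriver lying along its x, 180 long. Leave alone.
- carton: Cardboard carton 70 x 110 x 40 high, origin under its centre. Leave alone.
Not all that is in view belongs to the job. What is meant by the part that bears cap_grip is not yellow, and is the larger of those in its own colour.

How it is judged:
By the outcome, as a careful person would: the job done as asked, in the order asked, and still so for the second after the job is handed in, while the arm keeps its last pose, push and grip.
It also fails if it takes over 46 s, if anything falls off the work surface, if the arm or the gripper's body presses on something with over 40 N, if the wrist force passes 120 N, or if a joint passes its speed limit or range.

## Robot

A 6-joint arm with a two-finger parallel gripper is mounted at the origin on the work surface. World frame = base frame: x ahead of the robot, y to its left, z up, the work surface at z = 0. Lengths are in m, angles in rad, forces in N, time in s.
With the tool pointing down it reaches from about 0.3 to 0.875 m from the base axis. Payload 6.4 kg.
Tool frame: the origin (TCP) lies midway between the tips of the shut fingers; the grasp point (between the pads) lies ctrl.grip_depth behind it (ctrl.grip_depth is the distance from the TCP to the grasp point, in m); x points along the fingers, y is the direction in which the jaws open and shut, and the axes are right-handed (so a half turn about x gives the same grasp; the last joint's range is limited). The gripper opens to 85 mm and grips with 20 to 120 N. Pads are 22 mm wide; open, the fingers measure 114 mm over their backs; the gripper's body (76 mm by 85 mm) begins 54 mm behind the grasp point. The pads swing forward as they close: fully open they stand 13 mm farther back than shut.
Start: joints at [-1.505, 0.181, 1.607, -0, 1.354, -0.206], TCP at [0.154, -0.554, 0.231] pointing down, gripper open.
Joint ranges: [-2.99, 2.99], [-0.89, 2.07], [0.3, 2.58], [-1.14, 4.28], [0, 2.63], [-3.12, 3.12]. Speed limits (rad/s): [2.57, 2.57, 3.01, 3.14, 3.14, 3.14].

## Interface

Orientations are given as a unit quaternion [w, x, y, z].
In Python, from bench import ctrl gives the robot as it stands.
- The arm moves only by the shell command python3 -m creep 'ROWS'. ROWS is text: rows parted by semicolons, each of 7 numbers parted by spaces: the opening, from 0 (shut) to 1 (fully open), then the shift along the tool's x, y, z in cm, then the turn, a rotation vector about the tool's x, y, z in rad. In form: claw x y z ax ay az; .... A call has 1 to 10 rows; each row shifts and turns the pose as measured when the row begins, along the tool's axes as they then stand; what a row does not reach is not made up. A row lasts 1/8 s, in which the tool goes at most 62.5 mm and 10.7 degrees, less where a joint would pass 70% of its speed; a pose out of reach is approached as far as the arm can. A call with a gripper value outside its range is refused whole. The fingers move at their own pace and stop on an object; the grip force is fixed at half the most. Time passes only in rows, so rows that do not move let the fingers close. It gives the time, the measured TCP pose, the force and the opening at its end, in the units of the state.
- ctrl.get_obs(): the state, without advancing time (a new reading comes with each control period).
- ctrl.camera(name): name is "side" or "top" or "wrist"; returns (picture, depth): 420x560x3 uint8, blue, green, red; 420x560 float32, m along the optical axis (not along the pixel's ray), 0 where there is no reading.
- ctrl.calibration(name): a dict with "mtx" (3x3 intrinsics, pixels), "R" (3x3) and "t" (3): a world point X has camera coordinates R X + t; the wrist camera has in their place "tool_from_camera" (4x4, takes a point from camera to tool coordinates, whose origin is the TCP and whose axes are the tool frame's). Camera axes: x right, y down, z forward; pixel columns grow to the right and rows downward; lengths in m; the calibration is good to about 2 mm. A picture is of the moment at which its call begins: read the wrist's pose just before it. calibration takes no time and is no camera call.
- ctrl.hand_in(): hands the job in, once; it reports no verdict.
Trained networks look in the newest picture that a camera, given by its name, has taken for a name from the list of things; names that differ only in an ending like _2 or _b are one class to them, and where a whole thing is asked for, a point or a joint stands for the part that bears it (a point fixed in the world has none). Each returns a list of dicts, best first, with "confidence" (0 to 1); they miss things now and then, are a little off and sometimes report something else, mostly with a low value. They report only what shows in the picture. A call takes as long as a camera call. They do not tell look-alikes from the thing itself.
- ctrl.find_in(query, camera): "rect" ([left, top, right, bottom] in pixels, round what is visible of it).
The state is a dict: "time_s": time; "q": joint angles; "dq": joint speeds; "joint_efforts": joint torques, N m; "eef_pos": TCP position; "eef_rot": TCP orientation; "wrist_force": force on the tool from outside, world axes, zero at the start; "torque": the same for the moment, N m; "opening": opening from 0.0 (shut) to 1.0 (fully open).
Only numpy, scipy, OpenCV 4.12 (cv2) and the standard library are available. Lean on these libraries where they do the work, as an engineer would, in place of code of your own. Each camera call takes 0.05 s, during which the arm holds its last target.

## Working session

There is one attempt and no reset: what is moved stays moved. The work goes in short steps, Python scripts to look and compute and a shell command to move; the robot and the scene stay as the last step left them, time stands still between calls to the robot, and variables do not carry over. Pictures are saved under pics/ and viewed, and the job is handed in when it is done.

```bash
ls; mkdir -p pics
python3 - <<'E'
from bench import ctrl
import cv2
o=ctrl.get_obs(); print(o); print(ctrl.grip_depth)
for n in("top","side"):
    p,d=ctrl.camera(n); cv2.imwrite(f"pics/{n}0.png",p)
    for q in("cap_grip","torch_mouth"): print(n,q,ctrl.find_in(q,n))
E
```

```text
pics
{'time_s': 0.0, 'q': array([-1.50530976e+00,  1.81531557e-01,  1.60802288e+00,  4.05028110e-05,
        1.35379911e+00, -2.06313385e-01]), 'dq': array([-4.97963632e-05,  3.92269407e-04,  1.98758872e-04,  1.11664351e-03,
        2.48406814e-04,  7.72145932e-04]), 'joint_efforts': array([ 1.65806880e-03, -4.44868934e+01, -3.51331544e+01, -2.54935503e-04,
        9.10876610e-03, -5.71728563e-06]), 'eef_pos': array([ 0.15435246, -0.55331793,  0.2303823 ]), 'eef_rot': array([ 0.09517712,  0.70064501,  0.09641721, -0.70052952]), 'wrist_force': array([-0.3075055 , -0.84466565, -0.22263795]), 'torque': array([0.00657707, 0.02477703, 0.01314088]), 'opening': 0.9975304293084581}
0.0187
top cap_grip [{'rect': [286.6, 196.2, 304.2, 215.0], 'confidence': 0.8}, {'rect': [319.1, 193.8, 336.2, 215.6], 'confidence': 0.56}, {'rect': [348.1, 226.0, 356.0, 240.0], 'confidence': 0.52}]
top torch_mouth [{'rect': [214.2, 211.1, 247.2, 247.1], 'confidence': 0.79}]
side cap_grip [{'rect': [287.1, 263.0, 306.5, 289.9], 'confidence': 0.8}, {'rect': [266.0, 292.5, 286.4, 316.3], 'confidence': 0.75}, {'rect': [278.2, 245.4, 302.5, 268.6], 'confidence': 0.7}]
side torch_mouth [{'rect': [310.6, 196.4, 324.1, 222.4], 'confidence': 0.74}, {'rect': [232.8, 182.0, 267.5, 237.5], 'confidence': 0.55}]
```

View pics/top0.png

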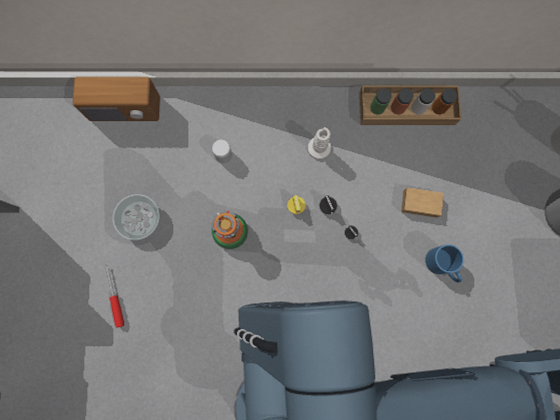

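View pics/side0.png

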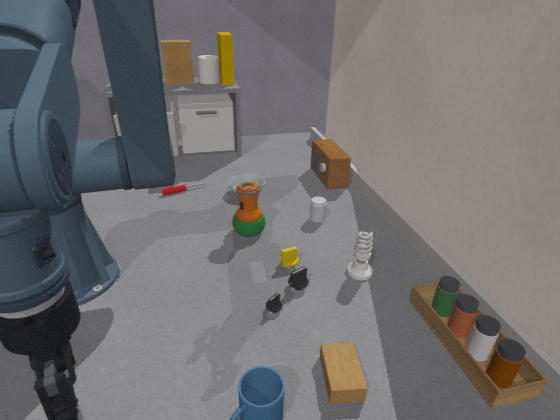

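Run:
```python
import cv2
p=cv2.imread("pics/top0.png"); cv2.imwrite("pics/top0c.png",cv2.resize(p[180:260,205:365],None,fx=5,fy=5,interpolation=cv2.INTER_CUBIC))
p=cv2.imread("pics/side0.png"); cv2.imwrite("pics/side0c.png",cv2.resize(p[170:320,220:380],None,fx=4,fy=4,interpolation=cv2.INTER_CUBIC))
```

```text
(no output)
```

View pics/top0c.png

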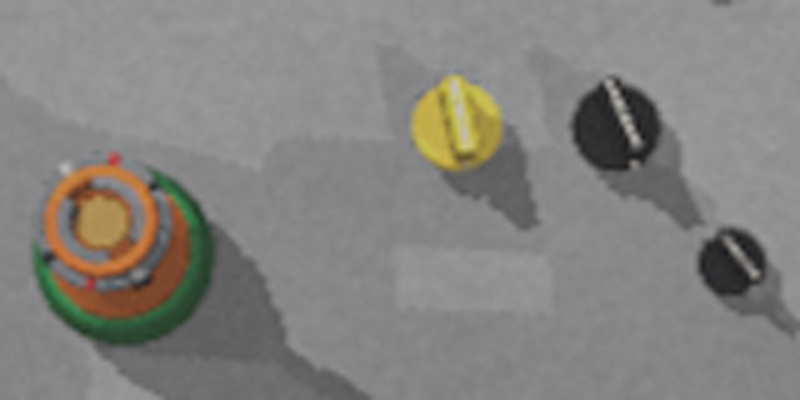

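View pics/side0c.png

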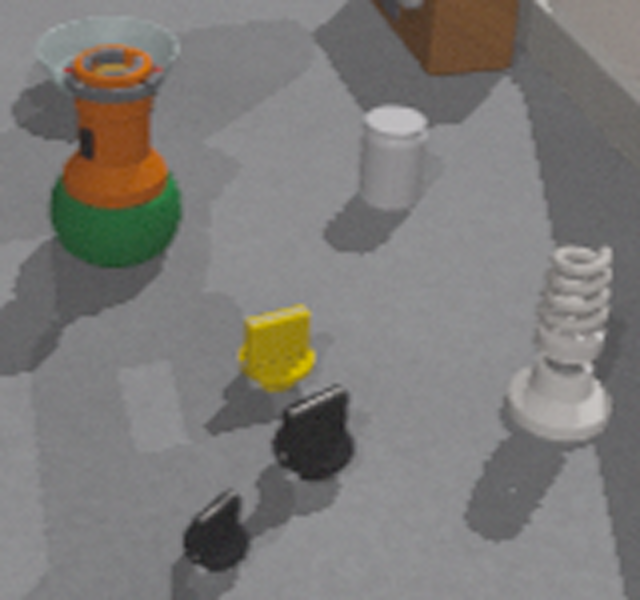

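Candidates in top view: a yellow cap at (296,205), a large black cap at (328,204) and a small black cap at (352,233). The large black one is meant, because it isn't yellow and is the larger of the two black ones. The crop confirms this. Next I measure it.

```bash
cat > h.py <<'E'
import numpy as np, cv2
from scipy.spatial.transform import Rotation as Ro
from bench import ctrl
def Rq(q): return Ro.from_quat([q[1],q[2],q[3],q[0]]).as_matrix()
def world(name,uv,z=None,d=None,o=None):
    """uv Nx2 -> world; either plane height z or depth d along optical axis"""
    c=ctrl.calibration(name); uv=np.atleast_2d(np.float64(uv))
    ray=np.c_[uv,np.ones(len(uv))]@np.linalg.inv(c["mtx"]).T
    if name=="wrist":
        T=np.array(c["tool_from_camera"]); R=Rq(o["eef_rot"]); A=R@T[:3,:3]; p=R@T[:3,3]+o["eef_pos"]
    else:
        A=np.array(c["R"]).T; p=-A@np.array(c["t"]).ravel()
    w=ray@A.T
    s=np.asarray(d)[:,None] if d is not None else ((z-p[2])/w[:,2])[:,None]
    return p+w*s
E
python3 - <<'E'
from h import *
p=cv2.imread("pics/top0.png")
c=ctrl.calibration("top");print(c["mtx"]); R=np.array(c["R"]);print(R.round(3), (-R.T@np.array(c["t"]).ravel()).round(3))
c=ctrl.calibration("wrist");print(c["mtx"],np.array(c["tool_from_camera"]).round(3))
# crop coords /5 + offset
f=lambda x,y:(205+x/5-.4,180+y/5-.4)
l=world("top",[f(609,80),f(638,148)],z=0.056); print("fin line",l.round(4),l.mean(0), np.degrees(np.arctan2(*(l[1]-l[0])[[1,0]])))
print("disc",world("top",[f(616,126)],z=0.022))
m=world("top",[f(102,220)],z=.165);print("mouth",m)
w=world("top",[f(67,168),f(139,275)],z=.158);print("white",w.round(4),np.degrees(np.arctan2(*(w[1]-w[0])[[1,0]])))
r=world("top",[f(114,159),f(92,284)],z=.158);print("red",r.round(4),np.degrees(np.arctan2(*(r[1]-r[0])[[1,0]])))
o=ctrl.get_obs(); print(Rq(o["eef_rot"]).round(3))
for n in ["bulb","canister","bowl"]: print(n)
print("bulb",world("top",[(320,150)],z=0),"yellow",world("top",[(296,205)],z=.03),"small",world("top",[(351,233)],z=.03))
E
```

```text
[[454.8596872    0.         277.9529861 ]
 [  0.         454.8596872  212.80392031]
 [  0.           0.           1.        ]]
[[-0.004 -1.     0.011]
 [-0.983  0.002 -0.181]
 [ 0.181 -0.011 -0.983]] [0.303 0.005 1.356]
[[344.20765989   0.         277.41936584]
 [  0.         344.20765989 220.77107648]
 [  0.           0.           1.        ]] [[ 0.    -0.27   0.963 -0.143]
 [ 1.    -0.    -0.     0.001]
 [ 0.     0.963  0.27  -0.069]
 [ 0.     0.     0.     1.   ]]
fin line [[ 0.5932 -0.1526  0.056 ]
 [ 0.5526 -0.1686  0.056 ]] [ 0.57294028 -0.16062469  0.056     ] -158.5486528537327
disc [[ 0.57261383 -0.16028909  0.022     ]]
mouth [[0.49355139 0.13115342 0.165     ]]
white [[0.5229 0.1511 0.158 ]
 [0.4651 0.1118 0.158 ]] -145.81587593011892
red [[0.5277 0.126  0.158 ]
 [0.4604 0.1366 0.158 ]] 171.06634517123854
[[-0.     0.268 -0.963]
 [ 0.001 -0.963 -0.268]
 [-1.    -0.001 -0.   ]]
bulb
canister
bowl
bulb [[ 0.75117523 -0.14292709  0.        ]] yellow [[ 0.57060377 -0.06455717  0.03      ]] small [[ 0.48611241 -0.22566047  0.03      ]]
```

```bash
python3 -m creep '0.6 0 -2.6 -5 -0.01 0 0;0.6 0 -2.6 -5 -0.01 0 0;0.6 0 -2.6 -5 -0.01 0 0;0.6 0 -2.6 -5 -0.01 0 0;0.6 0 -2.6 -5 -0.01 0 0;0.6 0 -2.6 -5 -0.01 0 0;0.6 0 -2.6 -5 -0.01 0 0;0.6 0 -2.6 -5 -0.01 0 0;0.6 0.5 -2.6 -5 -0.01 0 0;0.6 1 -2.6 -5 -0.01 0 0'
cat >> h.py <<'E'
def togo(target,yaw=None,o=None):
    """target: TCP world; yaw: wanted tool-y heading deg (mod 180). prints shift in cm (tool axes) and rad about tool x for level tool"""
    o=o or ctrl.get_obs(); R=Rq(o["eef_rot"]); d=R.T@(np.array(target)-o["eef_pos"])*100
    h=np.degrees(np.arctan2(R[1,1],R[0,1]))
    print("t",round(o["time_s"],2),"pos",o["eef_pos"].round(4),"heading",h.round(2),"tilt",R[:,0].round(4),"open",round(o["opening"],3),"F",o["wrist_force"].round(1),"T",np.round(o["torque"],2),"q6",o["q"][5].round(2))
    print("shift cm",d.round(2))
    if yaw is not None:
        e=(yaw-h+90)%180-90; print("ax turn rad",round(-np.radians(e),3),"deg",e.round(2))
        Rt=np.c_[[0,0,-1],[np.cos(np.radians(h+e)),np.sin(np.radians(h+e)),0],[0,0,0]]; Rt[:,2]=np.cross(Rt[:,0],Rt[:,1])
        print("full rotvec",Ro.from_matrix(R.T@Rt).as_rotvec().round(3))
E
python3 - <<'E'
from h import *
togo([.573,-.1606,.2],-68.5)
E
```

```text
time_s: 1.55
eef_pos: [0.559, -0.1432, 0.2175]
eef_rot: [0.131, 0.697, 0.127, -0.694]
wrist_force: [0.4, -0.5, -0.1]
opening: 0.594
t 1.55 pos [ 0.559  -0.1432  0.2175] heading -69.02 tilt [ 0.0049 -0.0044 -1.    ] open 0.594 F [ 0.4 -0.5 -0.1] T [-0.03 -0.    0.03] q6 0.75
shift cm [ 1.76  2.12 -0.68]
ax turn rad -0.009 deg 0.52
full rotvec [-0.009 -0.003 -0.006]
```

```bash
python3 -m creep '0.5 2.5 1 -0.3 -0.009 -0.003 -0.006;0.5 3 1.1 -0.3 0 0 0;0.5 0 0 0 0 0 0'
python3 - <<'E'
from h import *
o=ctrl.get_obs(); p,d=ctrl.camera("wrist"); cv2.imwrite("pics/w1.png",p); print(ctrl.find_in("cap_grip","wrist"))
togo([.573,-.1606,.03],-68.5,o)
E
```

```text
time_s: 1.92
eef_pos: [0.5751, -0.1555, 0.1606]
eef_rot: [-0.134, -0.694, -0.135, 0.694]
wrist_force: [-0.2, 0.2, -0.4]
opening: 0.503
[{'rect': [298.0, 290.1, 331.6, 351.0], 'confidence': 0.89}, {'rect': [253.3, 180.3, 315.5, 251.5], 'confidence': 0.86}, {'rect': [140.3, 134.7, 208.4, 205.2], 'confidence': 0.83}]
t 1.93 pos [ 0.5751 -0.1555  0.1606] heading -68.0 tilt [-4.0e-04  1.3e-03 -1.0e+00] open 0.503 F [-0.2  0.2 -0.4] T [0.01 0.02 0.  ] q6 0.72
shift cm [13.06  0.41  0.39]
ax turn rad 0.009 deg -0.5
full rotvec [ 0.009 -0.     0.001]
```

View pics/w1.png

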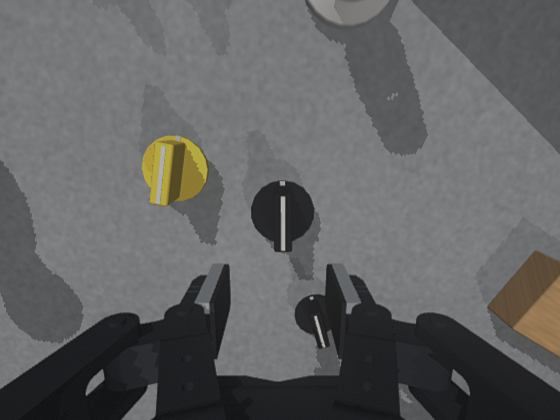

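The wrist view shows the large black cap at (283,213), with its line running (283,196)–(283,249). The yellow cap is at (175,168) and the small one at (313,318). Next I measure it precisely.

Run:
```python
from h import *
o=ctrl.get_obs()
p=cv2.imread("pics/w1.png")
sub=p[165:265,235:335].astype(int)
m=(sub.min(2)>140).astype(np.uint8)
n,l,s,c=cv2.connectedComponentsWithStats(m)
for i in range(1,n):
    if s[i,4]>8: print(s[i],c[i]+[235,165])
i=1+np.argmax(s[1:,4]); ys,xs=np.nonzero(l==i); P=np.c_[xs+235,ys+165]
W=world("wrist",P,z=.056,o=o)[:,:2]; vx=cv2.fitLine(W.astype(np.float32),cv2.DIST_L2,0,1e-4,1e-4).ravel(); 
t=(W-W.mean(0))@vx[:2]
ang=np.degrees(np.arctan2(vx[1],vx[0])); ctr=W.mean(0)+vx[:2]*(t.max()+t.min())/2
print("angle",ang,"ctr",ctr,"len",np.ptp(t))
dk=(sub.max(2)<60).astype(np.uint8); n,l,s,c=cv2.connectedComponentsWithStats(dk); i=1+np.argmax(s[1:,4]);print(s[i])
togo([*ctr,.029],ang+90,o)
cv2.imwrite("pics/w1c.png",cv2.resize(p[165:265,235:335],None,fx=6,fy=6))
```

```text
[45 17  5  3 14] [282.14285714 182.92857143]
[ 46  32   4  53 212] [282.5 223. ]
angle 22.203001 ctr [ 0.57564056 -0.16161683] len 0.04089210438397428
[  16   16   63   71 2827]
t 2.02 pos [ 0.5765 -0.1562  0.1636] heading -68.01 tilt [ 4.1e-03 -9.0e-04 -1.0e+00] open 0.5 F [-0.3  0.   1. ] T [ 0.   -0.02  0.02] q6 0.72
shift cm [13.46  0.44  0.33]
ax turn rad -0.004 deg 0.21
full rotvec [-0.004 -0.003 -0.002]
```

View pics/w1c.png

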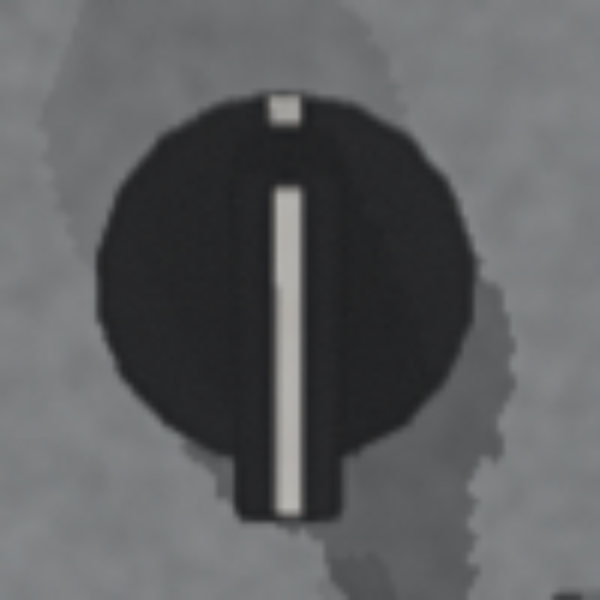

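```bash
python3 -m creep '0.5 3 0.4 0.2 0 0 0;0.5 3 0 0 0 0 0;0.5 2 0 0 0 0 0;0.5 0 0 0 0 0 0'
python3 - <<'E'
from h import *
for i in range(3):
    togo([.574,-.161,.029],-67.9); ctrl.camera("top")
E
```

```text
time_s: 2.52
eef_pos: [0.58, -0.1632, 0.0895]
eef_rot: [0.137, 0.699, 0.131, -0.69]
wrist_force: [0.9, 0.5, 0.5]
opening: 0.498
t 2.52 pos [ 0.58   -0.1632  0.0895] heading -68.09 tilt [ 0.0146 -0.0061 -0.9999] open 0.498 F [0.9 0.5 0.5] T [0.05 0.03 0.04] q6 0.72
shift cm [ 6.04 -0.5   0.54]
ax turn rad -0.003 deg 0.19
full rotvec [-0.003 -0.011 -0.011]
t 2.58 pos [ 0.5809 -0.1637  0.0907] heading -68.09 tilt [ 0.0165 -0.0071 -0.9998] open 0.499 F [ 0.3  0.8 -0.1] T [ 0.03 -0.04 -0.06] q6 0.72
shift cm [ 6.16 -0.58  0.62]
ax turn rad -0.003 deg 0.19
full rotvec [-0.003 -0.013 -0.013]
t 2.62 pos [ 0.5814 -0.1639  0.0914] heading -68.08 tilt [ 0.0177 -0.0077 -0.9998] open 0.497 F [-0.3  0.6  1.1] T [ 0.03 -0.01  0.02] q6 0.72
shift cm [ 6.22 -0.63  0.66]
ax turn rad -0.003 deg 0.18
full rotvec [-0.003 -0.013 -0.014]
```

```bash
python3 -m creep '0.5 2 -0.5 0.6 -0.003 -0.014 -0.014;0.5 1.2 0 0 0 0 0;0.5 0 0 0 0 0 0;0.5 0 0 0 0 0 0'
python3 - <<'E'
from h import *
for i in range(2):
    togo([.574,-.161,.029],-67.9); 
    p,d=ctrl.camera("wrist") if i==0 else (p,d)
cv2.imwrite("pics/w2.png",p)
E
```

```text
time_s: 3.18
eef_pos: [0.5748, -0.1618, 0.0586]
eef_rot: [0.136, 0.694, 0.135, -0.694]
wrist_force: [0.5, -0.8, 0.4]
opening: 0.5
t 3.17 pos [ 0.5748 -0.1618  0.0586] heading -67.88 tilt [ 4.e-04 -6.e-04 -1.e+00] open 0.5 F [ 0.5 -0.8  0.4] T [ 0.05 -0.02 -0.01] q6 0.71
shift cm [ 2.96 -0.11  0.04]
ax turn rad 0.0 deg -0.02
full rotvec [ 0.    -0.    -0.001]
t 3.23 pos [ 0.5748 -0.1618  0.0586] heading -67.88 tilt [ 4.e-04 -5.e-04 -1.e+00] open 0.505 F [ 0.5 -0.6 -0.5] T [-0.04 -0.01 -0.01] q6 0.71
shift cm [ 2.96 -0.1   0.04]
ax turn rad 0.0 deg -0.02
full rotvec [ 0.    -0.    -0.001]
```

View pics/w2.png

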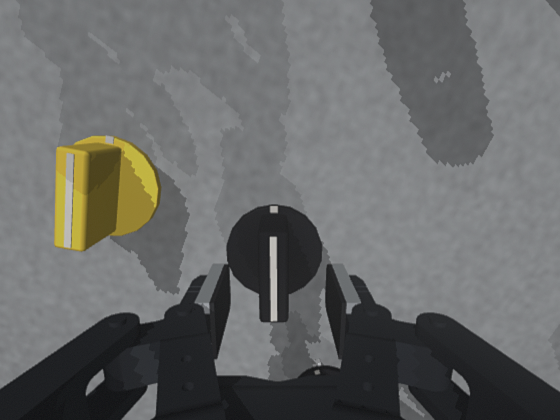

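```bash
cat >> h.py <<'E'
def line(p,o,x0,y0,x1,y1,z=.056,thr=140):
    sub=p[y0:y1,x0:x1].astype(int); m=(sub.min(2)>thr).astype(np.uint8)
    n,l,s,c=cv2.connectedComponentsWithStats(m); i=1+np.argmax(s[1:,4]); print(s[i])
    ys,xs=np.nonzero(l==i)
    W=world("wrist",np.c_[xs+x0,ys+y0],z=z,o=o)[:,:2]; v=cv2.fitLine(W.astype(np.float32),cv2.DIST_L2,0,1e-4,1e-4).ravel()
    t=(W-W.mean(0))@v[:2]; a=np.degrees(np.arctan2(v[1],v[0])); c=W.mean(0)+v[:2]*(t.max()+t.min())/2
    print("line angle",a.round(2),"ctr",c.round(4),"len",np.ptp(t).round(4)); return c,a
E
python3 - <<'E'
from h import *
o=ctrl.get_obs(); c,a=line(cv2.imread("pics/w2.png"),o,250,190,295,330)
togo([*c,.029],a+90,o)
E
```

```text
[ 20  47   7  84 544]
line angle 22.41 ctr [ 0.5744 -0.1605] len 0.0416
t 3.23 pos [ 0.5748 -0.1618  0.0586] heading -67.88 tilt [ 4.e-04 -5.e-04 -1.e+00] open 0.505 F [ 0.5 -0.6 -0.5] T [-0.04 -0.01 -0.01] q6 0.71
shift cm [ 2.96 -0.13 -0.01]
ax turn rad -0.005 deg 0.29
full rotvec [-0.005 -0.    -0.001]
```

```bash
python3 -m creep '0.5 1.5 -0.13 0 -0.005 0 0;0.5 1.4 0 0 0 0 0;0.5 0 0 0 0 0 0;0.5 0 0 0 0 0 0'
python3 - <<'E'
from h import *
togo([.5744,-.1605,.029],-67.6)
E
```

```text
time_s: 3.72
eef_pos: [0.5743, -0.1605, 0.0275]
eef_rot: [0.138, 0.694, 0.137, -0.694]
wrist_force: [0.1, 0.2, 0.1]
opening: 0.5
t 3.73 pos [ 0.5743 -0.1605  0.0275] heading -67.57 tilt [ 4.e-04 -5.e-04 -1.e+00] open 0.5 F [0.1 0.2 0.1] T [-0.04 -0.05  0.  ] q6 0.71
shift cm [-0.15  0.01 -0.01]
ax turn rad 0.001 deg -0.03
full rotvec [ 0.001 -0.    -0.001]
```

```bash
python3 -m creep '0 0 0 0 0 0 0;0 0 0 0 0 0 0;0 0 0 0 0 0 0;0 0 0 0 0 0 0;0 0 0 0 0 0 0;0 0 0 0 0 0 0'
python3 - <<'E'
from h import *
togo([.5744,-.1605,.0275],-67.6)
E
```

```text
time_s: 4.47
eef_pos: [0.5748, -0.1607, 0.0283]
eef_rot: [0.138, 0.694, 0.137, -0.693]
wrist_force: [-0.6, 0.2, -1.0]
opening: 0.15
t 4.47 pos [ 0.5748 -0.1607  0.0283] heading -67.57 tilt [ 0.0016 -0.0011 -1.    ] open 0.15 F [-0.6  0.2 -1. ] T [-0.03  0.03  0.01] q6 0.71
shift cm [ 0.08 -0.03  0.03]
ax turn rad 0.001 deg -0.03
full rotvec [ 0.001 -0.001 -0.002]
```

```bash
python3 -m creep '0 -3 0 0 0 0 0;0 -5 0 0 0 0 0;0 -5 0 0 -0.05 0 0;0 -5 0 0 -0.05 0 0;0 -3 0 0 -0.05 0 0;0 0 0 0 -0.05 0 0;0 0 0 0 0 0 0'
python3 - <<'E'
from h import *
o=ctrl.get_obs(); p,d=ctrl.camera("wrist"); cv2.imwrite("pics/w3.png",p)
togo([.436,.092,.26],-56,o)
E
```

```text
time_s: 5.35
eef_pos: [0.5737, -0.1602, 0.2447]
eef_rot: [0.208, 0.676, 0.208, -0.676]
wrist_force: [1.1, 0.3, -0.9]
opening: 0.151
t 5.35 pos [ 0.5737 -0.1602  0.2447] heading -55.79 tilt [ 2.e-04 -4.e-04 -1.e+00] open 0.151 F [ 1.1  0.3 -0.9] T [-0.01 -0.02  0.02] q6 0.5
shift cm [ -1.54 -28.6   -2.79]
ax turn rad 0.004 deg -0.21
full rotvec [ 0.004  0.    -0.   ]
```

View pics/w3.png

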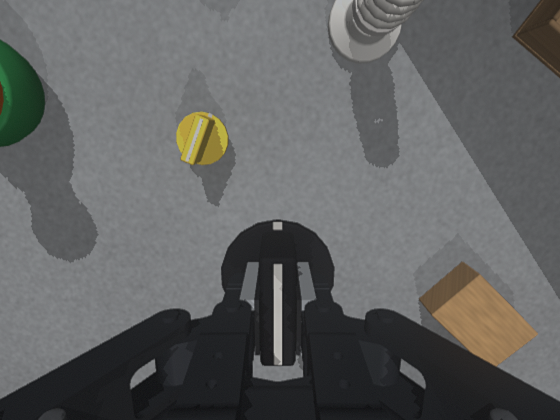

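The cap is held centred, with its line at (277,264–364). I'll carry it to a viewing point short of the torch.

```bash
python3 -m creep '0 -1 -4 -0.5 0 0 0;0 -0.5 -5 -0.5 0 0 0;0 0 -5 -0.5 0 0 0;0 0 -5 -0.5 0 0 0;0 0 -5 -0.4 0 0 0;0 0 -3 -0.3 0 0 0;0 0 0 0 0 0 0;0 0 0 0 0 0 0'
python3 - <<'E'
from h import *
o=ctrl.get_obs(); p,d=ctrl.camera("wrist"); cv2.imwrite("pics/w4.png",p); print(ctrl.find_in("torch_mouth","wrist"))
togo([.436,.092,.26],-56,o)
togo([.436,.092,.26],-56)
E
```

```text
time_s: 6.4
eef_pos: [0.4389, 0.085, 0.2548]
eef_rot: [-0.203, -0.674, -0.206, 0.679]
wrist_force: [-0.6, -1.4, -0.1]
opening: 0.151
[{'rect': [209.9, 55.2, 326.4, 173.3], 'confidence': 0.7}]
t 6.4 pos [0.4389 0.085  0.2548] heading -56.38 tilt [-0.0079  0.0021 -1.    ] open 0.151 F [-0.6 -1.4 -0.1] T [ 0.01 -0.01  0.03] q6 0.91
shift cm [-0.52 -0.75 -0.14]
ax turn rad -0.007 deg 0.38
full rotvec [-0.007  0.005  0.006]
t 6.5 pos [0.4391 0.0846 0.2548] heading -56.44 tilt [-0.0081  0.0023 -1.    ] open 0.156 F [ 0.6  0.1 -0.4] T [-0.04 -0.02  0.04] q6 0.91
shift cm [-0.52 -0.79 -0.14]
ax turn rad -0.008 deg 0.44
full rotvec [-0.008  0.005  0.006]
```

View pics/w4.png

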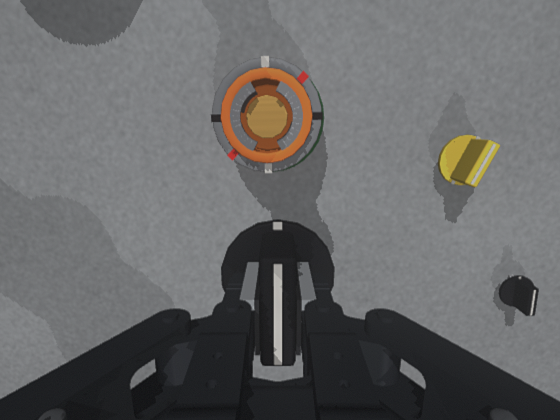

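Run:
```python
from h import *
o=ctrl.get_obs()
p=cv2.imread("pics/w4.png"); x0,y0,x1,y1=195,40,340,185
sub=p[y0:y1,x0:x1]; hsv=cv2.cvtColor(sub,cv2.COLOR_BGR2HSV)
cv2.imwrite("pics/w4c.png",cv2.resize(sub,None,fx=4,fy=4,interpolation=cv2.INTER_CUBIC))
br=cv2.inRange(hsv,(5,150,180),(18,255,255)); 
cs,_=cv2.findContours(br,cv2.RETR_EXTERNAL,cv2.CHAIN_APPROX_NONE); c=max(cs,key=cv2.contourArea)
e=cv2.fitEllipse(c); print("rim ellipse",e[0][0]+x0,e[0][1]+y0,e[1])
W=world("wrist",c[:,0,:]+[x0,y0],z=.165,o=o)[:,:2]
A=np.c_[2*W,np.ones(len(W))]; s=np.linalg.lstsq(A,(W**2).sum(1),rcond=None)[0]; print("rim ctr",s[:2].round(4),"R",np.sqrt(s[2]+s[:2]@s[:2]).round(4))
def marks(m,name):
    n,l,st,cc=cv2.connectedComponentsWithStats(m); idx=[i for i in range(1,n) if st[i,4]>12]
    for i in idx: print(name,st[i],(cc[i]+[x0,y0]).round(1))
    return [cc[i]+[x0,y0] for i in idx]
marks(cv2.inRange(hsv,(0,0,190),(180,40,255)),"white")
marks(cv2.inRange(hsv,(0,170,120),(3,255,255))|cv2.inRange(hsv,(174,150,120),(180,255,255)),"red")
marks(cv2.inRange(hsv,(0,0,0),(180,90,50)),"black")
c,a=line(p,o,265,250,290,380,z=.2827)
```

```text
rim ellipse 266.42039489746094 113.91309356689453 (87.8019027709961, 91.71511840820312)
rim ctr [0.4969 0.1313] R 0.0283
red [102  32  11  11  64] [302.2  77.2]
red [ 33 109  10  11  52] [232.3 154.2]
black [49 53 12 11 19] [249.8  97.3]
black [118  73  10   7  57] [317.2 115.6]
black [17 75  8  7 55] [215.6 117.9]
[  9  15   8  98 746]
line angle 33.86 ctr [0.4397 0.0839] len 0.041
```

View pics/w4c.png

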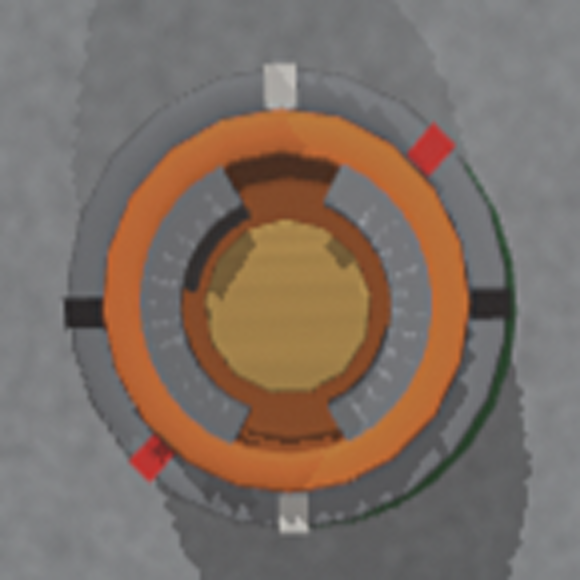

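Run:
```python
from h import *
o=ctrl.get_obs()
f=lambda x,y:(195+x/4-.375,40+y/4-.375)
for n,P in dict(white=[f(280,85),f(293,513)],red=[(302.2,77.2),(232.3,154.2)],black=[(317.2,115.6),(215.6,117.9)]).items():
    w=world("wrist",P,z=.158,o=o)[:,:2]; print(n,w.mean(0).round(4),np.degrees(np.arctan2(*(w[0]-w[1])[::-1])).round(2),np.linalg.norm(w[0]-w[1]).round(4))
# inner mouth contact and flange circle
# side/top cams for height & cross-check
p,d=ctrl.camera("side"); cv2.imwrite("pics/s4.png",p)
w=world("wrist",[(266.4,113.9)],z=.165,o=o);print(w)
togo([.4962,.1322,.26],-56)
```

```text
white [0.4963 0.1313] 34.86 0.068
red [0.4961 0.1312] -10.21 0.0678
black [0.4962 0.1312] -55.22 0.0676
[[0.49772223 0.13183515 0.165     ]]
t 6.55 pos [0.4392 0.0845 0.2549] heading -56.45 tilt [-0.0081  0.0023 -1.    ] open 0.152 F [ 0.   0.8 -0.4] T [0.06 0.   0.  ] q6 0.91
shift cm [-0.55 -0.82 -7.38]
ax turn rad -0.008 deg 0.45
full rotvec [-0.008  0.005  0.006]
```

```bash
python3 -m creep '0 0 -0.4 -2.5 -0.016 0.005 0.006;0 0.5 -0.4 -2.8 0 0 0;0 1 0 -2 0 0 0;0 0.5 0 0 0 0 0;0 0 0 0 0 0 0;0 0 0 0 0 0 0'
python3 - <<'E'
from h import *
togo([.4955,.1319,.205],-55.5)
E
```

```text
time_s: 7.3
eef_pos: [0.4984, 0.1282, 0.2336]
eef_rot: [-0.207, -0.676, -0.206, 0.677]
wrist_force: [-0.3, 0.1, -1.1]
opening: 0.151
t 7.3 pos [0.4984 0.1282 0.2336] heading -56.01 tilt [-0.0015 -0.0013 -1.    ] open 0.151 F [-0.3  0.1 -1.1] T [ 0.01 -0.04  0.05] q6 1.0
shift cm [ 2.86 -0.47  0.03]
ax turn rad -0.009 deg 0.51
full rotvec [-0.009  0.002 -0.   ]
```

```bash
python3 -m creep '0 0.8 -0.47 0 -0.009 0.002 0;0 0.8 0 0 0 0 0;0 0 0 0 0 0 0;0 0 0 0 0 0 0'
python3 - <<'E'
from h import *
togo([.4955,.1319,.205],-55.5)
o=ctrl.get_obs(); p,d=ctrl.camera("wrist"); cv2.imwrite("pics/w5.png",p)
p,d=ctrl.camera("side"); cv2.imwrite("pics/s5.png",cv2.resize(p[150:250,210:310],None,fx=6,fy=6,interpolation=cv2.INTER_CUBIC))
p,d=ctrl.camera("top"); cv2.imwrite("pics/t5.png",cv2.resize(p[180:260,190:290],None,fx=6,fy=6,interpolation=cv2.INTER_CUBIC))
E
```

```text
time_s: 7.8
eef_pos: [0.4951, 0.1318, 0.2171]
eef_rot: [0.21, 0.676, 0.21, -0.675]
wrist_force: [-0.4, -0.2, -0.9]
opening: 0.153
t 7.8 pos [0.4951 0.1318 0.2171] heading -55.5 tilt [ 1.1e-03 -1.0e-04 -1.0e+00] open 0.153 F [-0.4 -0.2 -0.9] T [-0.07 -0.02 -0.02] q6 1.0
shift cm [ 1.21  0.01 -0.04]
ax turn rad 0.0 deg -0.0
full rotvec [ 0.    -0.001 -0.001]
```

View pics/w5.png

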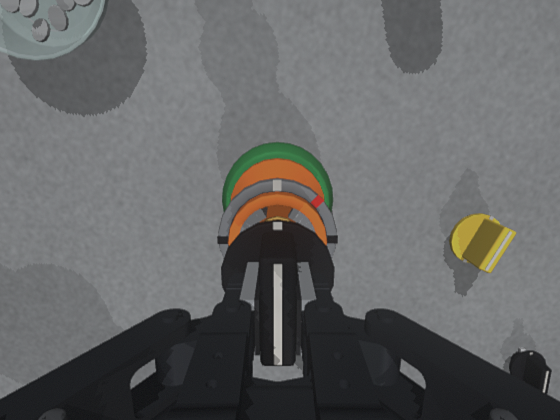

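View pics/s5.png

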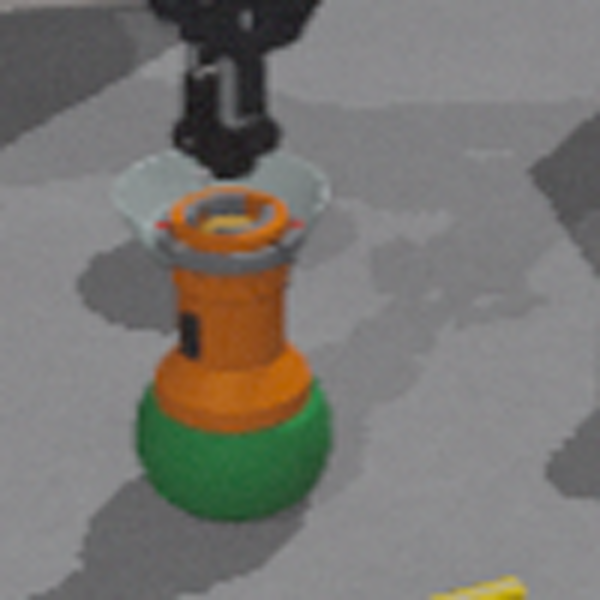

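View pics/t5.png

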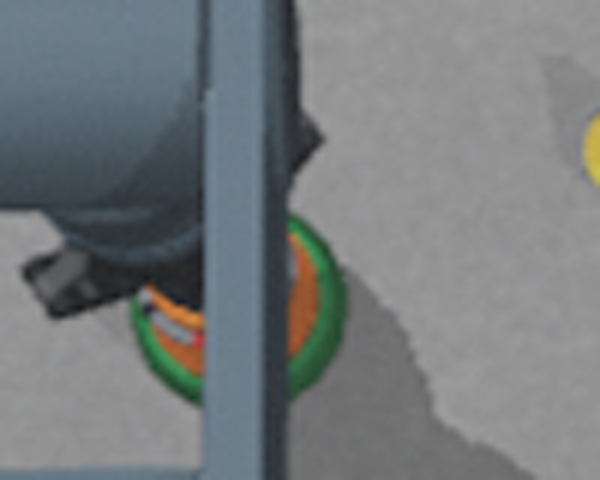

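Run:
```python
from h import *
o=ctrl.get_obs(); p=cv2.imread("pics/w5.png")
b=world("wrist",[(222.5,240),(332.5,240)],z=.158,o=o)[:,:2]; print(b.mean(0),np.linalg.norm(b[0]-b[1]), np.degrees(np.arctan2(*(b[1]-b[0])[::-1]))+90)
w=world("wrist",[(277.5,185)],z=.158,o=o)[0,:2]; print(w, w-.034*np.array([np.cos(np.radians(34.6)),np.sin(np.radians(34.6))]))
c,a=line(p,o,265,250,290,380,z=.245)
cv2.imwrite("pics/w5c.png",cv2.resize(p[140:290,200:355],None,fx=5,fy=4,interpolation=cv2.INTER_CUBIC))
togo([.4955,.1319,.205],-55.5)
```

```text
[0.49578306 0.13109052] 0.06801659074809481 34.476333272021535
[0.52406274 0.15052409] [0.49607611 0.1312174 ]
[  9  15   8 100 758]
line angle 34.83 ctr [0.4952 0.1307] len 0.0418
t 7.95 pos [0.4952 0.1317 0.2172] heading -55.5 tilt [ 1.3e-03 -2.0e-04 -1.0e+00] open 0.154 F [-0.5 -0.4 -0.7] T [-0.01 -0.06 -0.02] q6 1.0
shift cm [ 1.22  0.   -0.03]
ax turn rad -0.0 deg 0.0
full rotvec [-0.    -0.001 -0.001]
```

View pics/w5c.png

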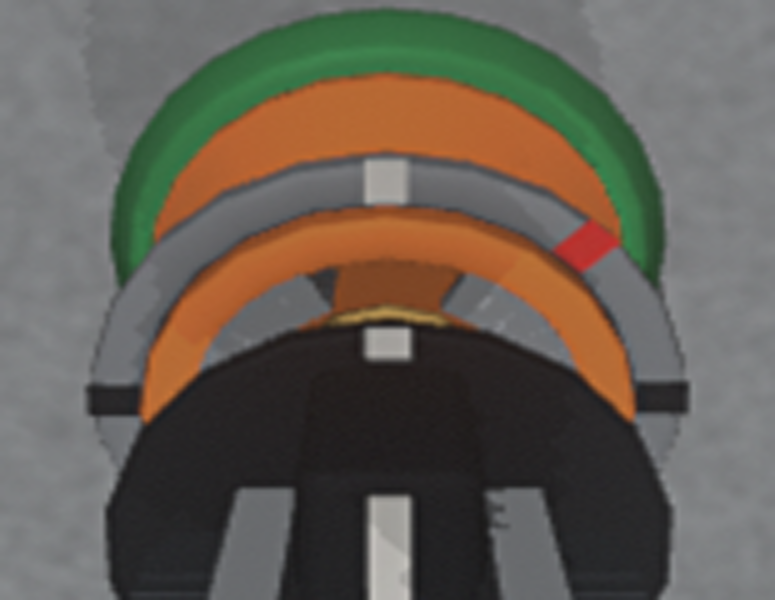

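Aligned: the cap line, disc mark and white slot mark all lie at column 277.5. Descending.

```bash
python3 -m creep '0 0.9 0 -0.06 0 -0.001 -0.001;0 0.8 0 0 0 0 0;0 0.5 0 0 0 0 0;0 0 0 0 0 0 0;0 0 0 0 0 0 0'
python3 - <<'E'
from h import *
togo([.4957,.1320,.177],-55.5)
E
```

```text
time_s: 8.57
eef_pos: [0.4956, 0.1321, 0.1933]
eef_rot: [-0.21, -0.675, -0.21, 0.676]
wrist_force: [-0.0, -0.4, -2.1]
opening: 0.154
t 8.57 pos [0.4956 0.1321 0.1933] heading -55.5 tilt [-9.e-04  1.e-04 -1.e+00] open 0.154 F [-0.  -0.4 -2.1] T [-0.   -0.03  0.01] q6 1.0
shift cm [ 1.63  0.01 -0.  ]
ax turn rad -0.0 deg 0.0
full rotvec [-0.     0.001  0.001]
```

```bash
python3 -m creep '0 0.4 0 0 0 0.001 0.001;0 0.3 0 0 0 0 0;0 0 0 0 0 0 0'
python3 - <<'E'
from h import *
togo([.4957,.1320,.177],-55.5)
E
```

```text
time_s: 8.95
eef_pos: [0.4959, 0.1321, 0.1862]
eef_rot: [0.21, 0.676, 0.209, -0.675]
wrist_force: [0.1, -0.0, -0.2]
opening: 0.151
t 8.95 pos [0.4959 0.1321 0.1862] heading -55.5 tilt [ 1.5e-03 -1.0e-04 -1.0e+00] open 0.151 F [ 0.1 -0.  -0.2] T [-0.03  0.01  0.02] q6 1.0
shift cm [ 0.92 -0.    0.02]
ax turn rad -0.0 deg 0.0
full rotvec [-0.    -0.001 -0.001]
```

```bash
python3 -m creep '0 0.4 0 0 0 0 0;0 0.4 0 0 0 0 0;0 0.2 0 0 0 0 0;0 0.1 0 0 0 0 0'
python3 - <<'E'
from h import *
togo([.4957,.1320,.177],-55.5)
o=ctrl.get_obs(); p,d=ctrl.camera("wrist"); cv2.imwrite("pics/w6.png",p)
p,d=ctrl.camera("side"); cv2.imwrite("pics/s6.png",cv2.resize(p[150:250,210:310],None,fx=6,fy=6,interpolation=cv2.INTER_CUBIC))
togo([.4957,.1320,.177],-55.5)
E
```

```text
time_s: 9.45
eef_pos: [0.4964, 0.1322, 0.1773]
eef_rot: [0.21, 0.676, 0.209, -0.674]
wrist_force: [-4.4, -0.6, 8.3]
opening: 0.151
t 9.45 pos [0.4964 0.1322 0.1773] heading -55.48 tilt [ 2.9e-03 -4.0e-04 -1.0e+00] open 0.151 F [-4.4 -0.6  8.3] T [-0.06  0.81  0.01] q6 1.0
shift cm [ 0.03 -0.03  0.07]
ax turn rad 0.0 deg -0.02
full rotvec [ 0.    -0.002 -0.002]
t 9.55 pos [0.4964 0.1322 0.1774] heading -55.48 tilt [ 2.9e-03 -4.0e-04 -1.0e+00] open 0.153 F [-3.5 -1.2  7.9] T [-0.08  0.76  0.01] q6 1.0
shift cm [ 0.04 -0.03  0.07]
ax turn rad 0.0 deg -0.02
full rotvec [ 0.    -0.002 -0.002]
```

View pics/w6.png

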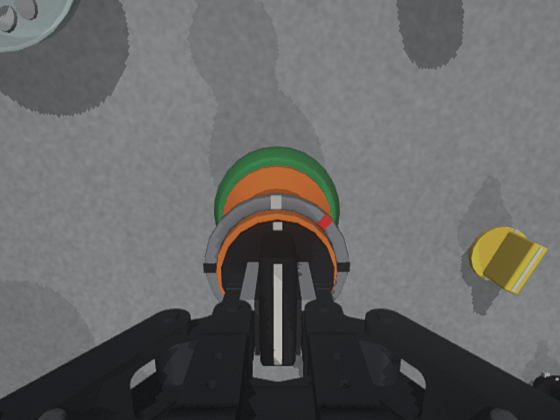

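View pics/s6.png

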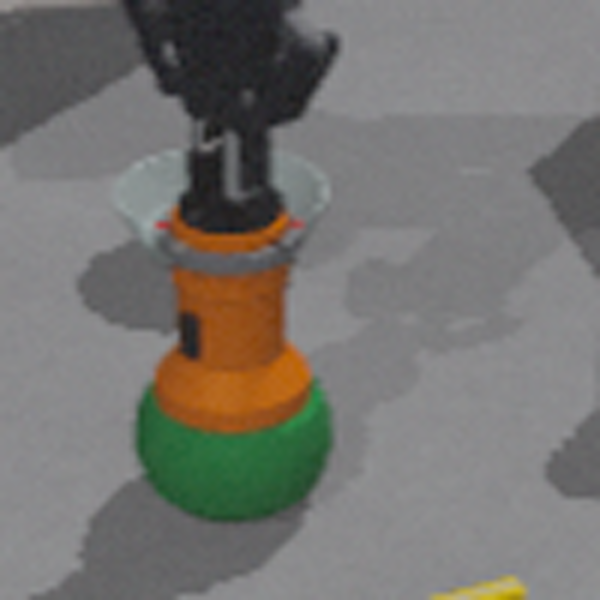

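```bash
python3 -m creep '0 0.2 0 0.06 0 -0.002 -0.002;0 0.2 0 0 0 0 0;0 0.2 0 0 0 0 0'
python3 - <<'E'
from h import *
togo([.4957,.1320,.177],-55.5)
E
```

```text
time_s: 9.93
eef_pos: [0.4965, 0.1322, 0.1768]
eef_rot: [0.21, 0.676, 0.21, -0.675]
wrist_force: [-9.0, -1.3, 17.8]
opening: 0.151
t 9.93 pos [0.4965 0.1322 0.1768] heading -55.44 tilt [ 0.0018  0.     -1.    ] open 0.151 F [-9.  -1.3 17.8] T [-0.2   1.52 -0.1 ] q6 1.0
shift cm [-0.02 -0.03  0.07]
ax turn rad 0.001 deg -0.06
full rotvec [ 0.001 -0.001 -0.001]
```

```bash
python3 -m creep '0 0.2 -0.06 0.09 0 0 0;0 0.2 -0.05 0.08 0.06 0 0;0 0.2 -0.04 0.06 0.1 0 0;0 0.2 -0.03 0.06 0.1 0 0'
python3 - <<'E'
from h import *
togo([.4957,.1320,.177],-100.5)
E
```

```text
time_s: 10.42
eef_pos: [0.4977, 0.1316, 0.1769]
eef_rot: [0.12, 0.702, 0.117, -0.692]
wrist_force: [-4.4, 0.1, 13.6]
opening: 0.152
t 10.43 pos [0.4977 0.1316 0.1769] heading -70.71 tilt [ 0.0139 -0.0017 -0.9999] open 0.152 F [-4.4  0.1 13.6] T [-0.1   1.1   0.23] q6 1.26
shift cm [-0.01 -0.1   0.18]
ax turn rad 0.52 deg -29.79
full rotvec [ 0.52  -0.014 -0.003]
```

```bash
python3 -m creep '0 0.2 -0.08 0.14 0.1 -0.012 -0.003;0 0.2 -0.03 0.06 0.1 0 0;0 0.2 -0.02 0.06 0.1 0 0'
python3 - <<'E'
from h import *
togo([.4957,.1320,.177],-100.5)
o=ctrl.get_obs(); p,d=ctrl.camera("wrist"); cv2.imwrite("pics/w7.png",p)
E
```

```text
time_s: 10.8
eef_pos: [0.4976, 0.132, 0.1768]
eef_rot: [0.011, 0.71, 0.009, -0.704]
wrist_force: [-4.7, -0.3, 14.5]
opening: 0.151
t 10.8 pos [0.4976 0.132  0.1768] heading -88.41 tilt [ 0.0083 -0.003  -1.    ] open 0.151 F [-4.7 -0.3 14.5] T [-0.11  1.3   0.19] q6 1.57
shift cm [-0.02 -0.    0.19]
ax turn rad 0.211 deg -12.09
full rotvec [ 0.211 -0.009 -0.002]
```

View pics/w7.png

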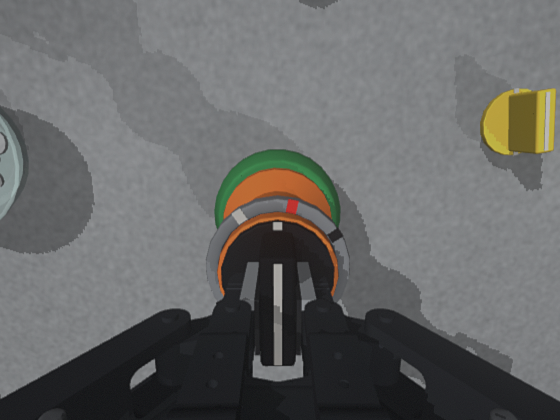

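The cap turns with the gripper. The red mark at (292,207) is still about 12° ahead of the cap line, which is at column 277.5.

```bash
python3 -m creep '0 0.2 -0.02 0.14 0.1 -0.008 -0.002;0 0.2 0 0.06 0.07 0 0;0 0.2 0 0.06 0.01 0 0'
python3 - <<'E'
from h import *
togo([.4957,.1320,.177],-100.5)
E
```

```text
time_s: 11.22
eef_pos: [0.4976, 0.1324, 0.1768]
eef_rot: [-0.057, 0.707, -0.057, -0.702]
wrist_force: [-5.2, -1.0, 15.4]
opening: 0.156
t 11.22 pos [0.4976 0.1324 0.1768] heading -99.26 tilt [ 0.0073 -0.0014 -1.    ] open 0.156 F [-5.2 -1.  15.4] T [-0.3   1.27  0.21] q6 1.76
shift cm [-0.02  0.07  0.18]
ax turn rad 0.022 deg -1.24
full rotvec [ 0.022 -0.007 -0.   ]
```

```bash
python3 -m creep '0 0.25 0.03 0.1 0.025 -0.005 0;0 0.25 0 0.06 0.005 0 0;0 0.25 0 0.05 0 0 0'
python3 - <<'E'
from h import *
togo([.4957,.1320,.177],-100.5)
o=ctrl.get_obs(); p,d=ctrl.camera("wrist"); cv2.imwrite("pics/w8.png",cv2.resize(p[140:380,190:370],None,fx=3.3,fy=2.5,interpolation=cv2.INTER_CUBIC)); cv2.imwrite("pics/w8raw.png",p)
sub=p[180:300,190:370]; hsv=cv2.cvtColor(sub,cv2.COLOR_BGR2HSV); m=cv2.inRange(hsv,(0,170,120),(3,255,255))|cv2.inRange(hsv,(174,150,120),(180,255,255))
n,l,s,c=cv2.connectedComponentsWithStats(m)
for i in range(1,n):
  if s[i,4]>12: print(s[i],c[i]+[190,180])
line(p,o,265,250,290,380,z=.205)
s=p[140:400]
p,d=ctrl.camera("side"); cv2.imwrite("pics/s8.png",cv2.resize(p[150:250,210:310],None,fx=6,fy=6,interpolation=cv2.INTER_CUBIC))
togo([.4957,.1320,.177],-100.5)
E
```

```text
time_s: 11.6
eef_pos: [0.4977, 0.1325, 0.1767]
eef_rot: [-0.067, 0.707, -0.068, -0.701]
wrist_force: [-7.3, -2.2, 18.7]
opening: 0.154
t 11.6 pos [0.4977 0.1325 0.1767] heading -100.93 tilt [ 0.0081 -0.0017 -1.    ] open 0.154 F [-7.3 -2.2 18.7] T [-0.28  1.72  0.17] q6 1.79
shift cm [-0.03  0.08  0.19]
ax turn rad -0.007 deg 0.43
full rotvec [-0.007 -0.008 -0.   ]
[ 84  19  10  13 129] [278.53488372 204.95348837]
[  9  14   8  37 272]
line angle -9.33 ctr [0.5112 0.1297] len 0.0143
t 11.7 pos [0.4977 0.1325 0.1768] heading -100.92 tilt [ 0.0082 -0.0017 -1.    ] open 0.152 F [-7.  -1.7 18.3] T [-0.25  1.57  0.09] q6 1.79
shift cm [-0.03  0.08  0.19]
ax turn rad -0.007 deg 0.42
full rotvec [-0.007 -0.008 -0.   ]
```

View pics/w8.png

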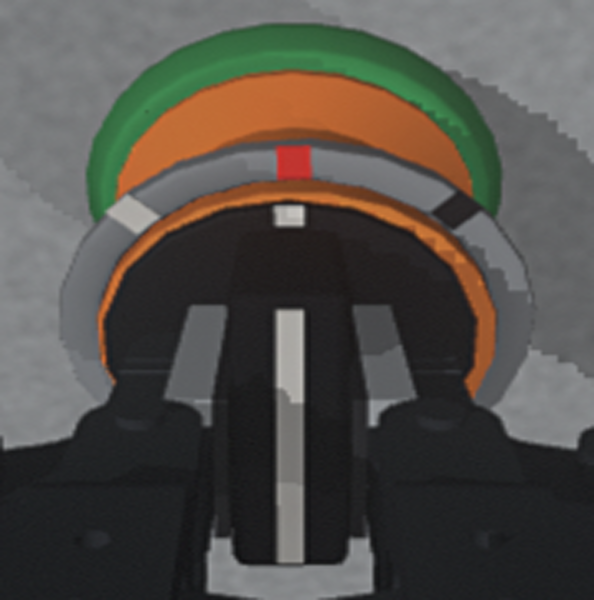

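View pics/s8.png

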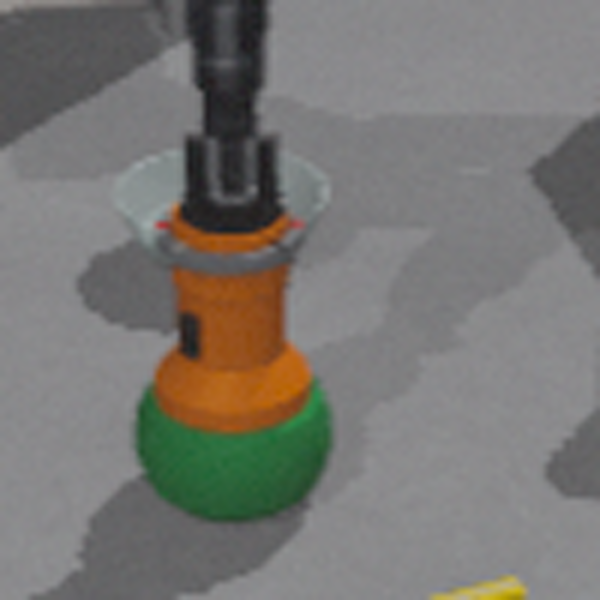

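```bash
python3 -m creep '0 0.3 0.06 0.2 -0.004 -0.016 0;0 0.3 0.03 0.2 0 -0.012 0;0 0.3 0.03 0.2 0 -0.012 0'
python3 - <<'E'
from h import *
togo([.4957,.1320,.177],-100.5)
o=ctrl.get_obs(); p,d=ctrl.camera("wrist"); cv2.imwrite("pics/w9.png",cv2.resize(p[140:380,190:370],None,fx=3.3,fy=2.5,interpolation=cv2.INTER_CUBIC))
ctrl.camera("side")
togo([.4957,.1320,.177],-100.5)
E
```

```text
time_s: 12.08
eef_pos: [0.4978, 0.1324, 0.177]
eef_rot: [0.067, -0.698, 0.064, 0.71]
wrist_force: [-2.8, -1.1, 16.3]
opening: 0.149
t 12.07 pos [0.4978 0.1324 0.177 ] heading -100.63 tilt [-0.0154  0.0052 -0.9999] open 0.149 F [-2.8 -1.1 16.3] T [-0.25  0.39  0.01] q6 1.78
shift cm [0.01 0.08 0.19]
ax turn rad -0.002 deg 0.13
full rotvec [-0.002  0.016  0.002]
t 12.18 pos [0.4978 0.1324 0.1771] heading -100.64 tilt [-0.0154  0.0053 -0.9999] open 0.149 F [-3.9 -0.6 17.3] T [-0.31  0.43 -0.04] q6 1.78
shift cm [0.01 0.08 0.2 ]
ax turn rad -0.002 deg 0.14
full rotvec [-0.002  0.016  0.002]
```

View pics/w9.png

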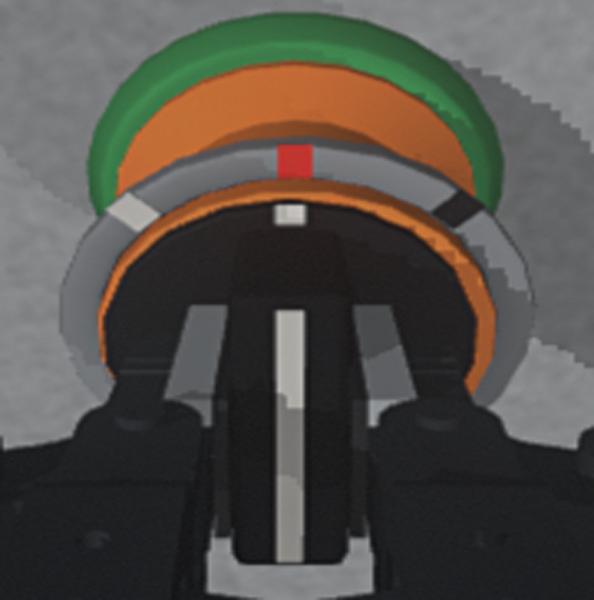

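```bash
python3 -m creep '0 0.3 0.05 0.05 -0.002 0.012 0.002;0 0.3 0.03 0.08 0 0 0;0 0.3 0.03 0.08 0 -0.001 0'
python3 - <<'E'
from h import *
togo([.4957,.1320,.177],-100.5)
ctrl.camera("side");ctrl.camera("side")
togo([.4957,.1320,.177],-100.5)
E
```

```text
time_s: 12.55
eef_pos: [0.4977, 0.1324, 0.1768]
eef_rot: [-0.065, 0.705, -0.064, -0.704]
wrist_force: [-8.0, -0.8, 21.2]
opening: 0.154
t 12.55 pos [0.4977 0.1324 0.1768] heading -100.47 tilt [ 0.0018  0.0015 -1.    ] open 0.154 F [-8.  -0.8 21.2] T [-0.24  1.48  0.04] q6 1.78
shift cm [-0.02  0.08  0.19]
ax turn rad 0.001 deg -0.03
full rotvec [ 0.001 -0.001  0.002]
t 12.65 pos [0.4977 0.1324 0.1768] heading -100.47 tilt [ 0.0017  0.0015 -1.    ] open 0.151 F [-8.4 -0.  20.2] T [-0.22  1.45 -0.01] q6 1.78
shift cm [-0.02  0.08  0.19]
ax turn rad 0.001 deg -0.03
full rotvec [ 0.001 -0.001  0.002]
```

The tool is level (tilt about 0.1°), heading -100.47° against a target of -100.5°. It presses with 20 N, clearly more than the spring's 10 N, and is steady. Handing in.

Run:
```python
from h import *
print(ctrl.hand_in())
togo([.4957,.1320,.177],-100.5)
```

```text
the job is handed in; nothing more can be done
None
the job is handed in; nothing more can be done
```

I fitted the large black cap into the torch through its two slots and pressed it down until the disc rested on the rim. I then turned it 45° clockwise to the red marks and handed in at 12.65 s, still gripping it and pressing down.

**Angle:** The tool heading was -100.47° against a target of -100.5°. The last wrist picture, taken just before the final small correction, showed the cap's line under the red mark to within about 1°.

**Pressing down:** The push was about 20 N, clearly above the 10 N that the spring gives with the disc on the rim. TCP height was 0.1768 m, where I expected about 0.177 m, and tilt was about 0.1°.

**What did not match:** A side force of about 8 N remained. The TCP also read about 2 mm from the mouth centre I had measured, which is roughly the play of the plug plus the calibration error. I could not read the contact's travel directly, so I judged the seating from force, height and the picture.

**Other things:** I did not set out to touch anything else, and no collision forces showed during the moves. I took no final picture of the whole worktop to confirm this.

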